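# Set the bag sealer for thick bags

## Robot

A 6-joint arm with a two-finger parallel gripper is mounted at the origin on the work surface. World frame = base frame: x ahead of the robot, y to its left, z up, the work surface at z = 0. Lengths are in mm, angles in rad, forces in N, time in s.
With the tool pointing down it reaches from about 350 to 975 mm from the base axis. Payload 7.1 kg.
Tool frame: the origin (TCP) lies on the front face of the gripper's body, between the roots of the fingers; the fingertips stand 80 mm ahead of it and the grasp point (between the pads) lies 61 mm ahead of it (env.tips_ahead is the distance from the TCP to the fingertips, in mm); z points along the fingers, y is the direction in which the jaws open and shut (so a half turn about z gives the same grasp; the last joint's range is limited). The gripper opens to 88 mm and grips with 3 to 60 N. Pads are 20 mm wide; open, the fingers measure 115 mm over their backs; the gripper's body (75 mm by 178 mm) begins 61 mm behind the grasp point.
Start: joints at [-1.191, 0.423, 1.63, -0, 1.089, -0.019], TCP at [242.711, -575.931, 302.675] pointing down, gripper open.
Joint ranges: [-3, 3], [-0.9, 2.11], [0.09, 2.58], [-1.31, 4.45], [0.11, 2.69], [-2.54, 2.54]. Speed limits (rad/s): [2.39, 2.39, 3.01, 3.14, 3.14, 3.14].

## Interface

Orientations are given as a unit quaternion [x, y, z, w].
In Python, from station import env, set_gripper, viewer, workorder gives the robot as it stands. Calls block until the motion is done:
- env.reach(position, orientation): joint-space move of the TCP to a pose.
- env.move_l(position, rot=None, rate=150, f_stop=None): straight line of the TCP; rot=None keeps the orientation; rate is the mean speed in mm/s. With f_stop (N) it stops when the force on the tool has changed by that much, and returns True; else False.
- env.move_joints(angles): joint-space move.
- set_gripper(opening): finger opening in mm; the grip force is fixed at half the most; returns when the fingers have stopped.
- env.hold(seconds).
- env.ik(position, orientation): joint angles nearest the present ones, or None.
- env.read_state(): the state.
- viewer.camera(name): name is "side" or "top"; returns the picture (480x640x3 uint8, blue, green, red); there is no depth.
- viewer.camera_params(name): a dict with "fx", "fy", "cx", "cy" (pixels), "pose" (4x4, takes a point from camera to world coordinates). Camera axes: x right, y up, looking along -z (the intrinsics and any distortion apply to the point x, -y, -z); pixel columns grow to the right and rows downward; lengths in mm; the calibration is good to about 2 mm. A picture is of the moment at which its call begins. camera_params takes no time and is no camera call.
A pose or a line that the arm cannot do raises env.IKError and nothing moves.
- workorder.sign_off(): hands the job in, once; it reports no verdict.
The state is a dict: "time_s": time; "qpos": joint angles; "dq": joint speeds; "tau": joint torques, N m; "tool_pos": TCP position; "orientation": TCP orientation; "force": force on the tool from outside, world axes, zero at the start; "wrist_torque": the same for the moment, N m; "width": finger opening in mm.
Only numpy, scipy, OpenCV 4.12 (cv2) and the standard library are available. Lean on these libraries where they do the work, as an engineer would, in place of code of your own. Each camera call takes 0.05 s, during which the arm holds its last target.

## Task

Get the bag sealer ready for the thick brick bags: with a fingertip, flick the edge of its heat wheel click by click until the yellow patch faces up between the white pointer marks, and press the red rocker switch on (far half down). Touch only the wheel and the switch, with the fingers alone: the sealer stays standing where it is, its sealing arm is not pressed down, and nothing is lifted or pushed about.

Things in the scene. Friction and masses are not known exactly. Their poses are not given: they have to be found in the camera images.
- sealer: bench impulse bag sealer, a loose 4 kg machine on rubber feet. Origin: on the bench under the middle of its cream control housing, 110 (x) by 150 (y) mm, flat top 78 mm above the bench. z up; x points to its far side (the worker stands at -x); y runs along the jaws: a grey jaw bed 82 mm wide, 52 high, from the housing to y = 375 mm, with the sealing arm over it
- wheel_top (a point): top of the heat wheel's bare rim, fixed in the sealer at x 0, y -35, z 85 mm (7 mm above the housing top), axes as the sealer's. Wheel: dark, 16 mm wide, rim radius 30 mm, half sunk in a black bezel between two white pointer marks. Round-topped ribs 7 mm thick lie straight across its rim, one every 45 deg, 10.5 mm proud of it, a coloured patch between each two
- wheel_axis (a point): centre of the heat wheel, fixed in the sealer at x 0, y -35, z 55 mm, axes as the sealer's; the wheel turns about its y. The round of each rib is centred 37 mm from it. When the wheel rests in a click, two ribs show, 22.5 deg either side of the top: at x -14 and +14 mm from here, crests 38 mm above this point (93 above the bench); the set patch faces up between them
- heat_wheel (a joint): heat wheel angle, rad, a click every 0.785: 0 black up (off), 0.785 white, 1.571 violet, 2.356 blue, 3.142 green, 3.927 yellow, 4.712 orange, 5.498 red; stops just beyond black and red. Grows as the top edge goes to the sealer's +x. A sprung detent pulls it to the nearest click; 5 to 9 N on a rib, low on its side, turns it. The near rib pushed from -14 mm to 5 mm past the top snaps on by one click
- power (a joint): red power rocker in the housing top, 77 mm along +y from the wheel, rad: 0 off (near half, at -x, down), 0.4 on (far half, at +x, down). Snap action: flips over at 0.2 and stays; about 2 N on the end of the raised half
- rocker_on_end (a point): fixed in the sealer at x 12, y 42, z 87.5 mm: top of the far half of the rocker while off (white dash on it). Rocker 32 mm (x) by 22 mm (y), pivot along y through its middle, 12 mm to the -x side of this point; top at the pivot 85 mm above the bench; when on, the top here is down at 83 mm
- seal_arm (a joint): hinge of the sprung cream sealing arm, rad: 0 raised as it stands, 0.19 pressed shut. Arm 30 mm wide, from the housing's +y edge (about 105 mm high) along +y, rising to a black hand grip whose top is about 170 mm above the bench at y = 400 mm
- wood_mould: wooden filling mould, 120 mm long along its y, 80 mm wide, 75 mm high, two black knobs on its -x face; loose, 0.35 kg. Origin: middle of its underside
- clear_mould: tall clear acrylic mould filled with a tan grain brick, 76 x 96 mm, 171 mm high; loose, 0.75 kg. Origin: middle of its underside
- brick_a: tan vacuum-packed grain brick, 85 x 150 x 52 mm, lying in the aluminium tray; loose, 0.5 kg. Origin: middle of its underside
- brick_b: a second such brick in the tray; loose, 0.5 kg. Origin: middle of its underside
- tape_roll: roll of tan tape lying flat, 88 mm across, 25 mm high; loose, 0.12 kg. Origin: middle of its underside
- scoop: steel spoon-shaped scoop lying on the bench, 170 mm long along its x, under 30 mm high; loose, 0.08 kg. Origin: middle of its underside
- spray_jar: small jar with a blue cap, 52 mm across, 95 mm high; loose, 0.22 kg. Origin: middle of its underside
- beaker: clear plastic beaker, 110 mm across the rim, 140 mm high, standing on the bench scale (62 mm high); loose, 0.2 kg. Origin: middle of its underside

How it is judged (in metres and radians):
At the end, for the whole second after the job is handed in: The heat wheel rests in the yellow click (within 0.15 rad of 3.927), the rocker is on (joint above 0.33 of 0.40), the sealing arm is up (under 0.05 rad), the sealer stands level within 15 mm of where it stood and every other loose thing within 25 mm (value of joint heat_wheel between 3.77699 and 4.07699 rad and value of joint power above 0.33 rad and value of joint seal_arm below 0.05 rad and distance of sealer from where it was at the start of the episode below 0.015 m and angle between sealer's own z axis and vertical below 0.05 rad and distance of each of wood_mould, clear_mould, brick_a, brick_b, tape_roll, scoop, spray_jar, beaker from where it was at the start of the episode below 0.025 m); the robot touches nothing.
It fails at once if the sealer is shoved more than 15 mm, tipped or lifted (distance of sealer from where it was at the start of the episode above 0.015 m or angle between sealer's own z axis and vertical above 0.08 rad).
It fails at once if the sealing arm is pressed down (value of joint seal_arm above 0.08 rad).
It fails at once if the arm or the hand behind the fingers leans on the sealer (contact force between the arm and sealer above 5 N).
It fails at once if another thing on the bench is lifted or moved more than 25 mm (distance of any of wood_mould, clear_mould, brick_a, brick_b, tape_roll, scoop, spray_jar, beaker from where it was at the start of the episode above 0.025 m).
It also fails if it takes over 72 s, if anything falls off the work surface, if the arm or the gripper's body presses on something with over 40 N, if the wrist force passes 120 N, or if a joint passes its speed limit or range.

## Working session

There is one attempt and no reset: what is moved stays moved. The work goes in short steps, each a Python script; the robot and the scene stay as the last script left them, time stands still between calls to the robot, and variables do not carry over. Pictures are saved under pics/ and viewed, and the job is handed in when it is done.

```bash
mkdir -p pics; ls; python3 - <<'E'
from station import env, set_gripper, viewer, workorder
import cv2, numpy as np
np.set_printoptions(precision=4,suppress=True)
for n in ("side","top"):
    cv2.imwrite(f"pics/{n}0.png",viewer.camera(n)); print(n,viewer.camera_params(n))
s=env.read_state(); print(s)
E
```

```text
pics
side {'fx': 487.1354765456855, 'fy': 487.1354765456855, 'cx': 322.46423464151263, 'cy': 235.93544718731283, 'pose': array([[  -0.993 ,    0.0518,   -0.106 ,  405.379 ],
       [  -0.1162,   -0.5823,    0.8046, 1049.2132],
       [  -0.02  ,    0.8113,    0.5842,  842.2321],
       [   0.    ,    0.    ,    0.    ,    1.    ]])}
top {'fx': 462.06962123327435, 'fy': 462.06962123327435, 'cx': 320.38907247732493, 'cy': 242.99979801887153, 'pose': array([[   0.0086,    0.9978,   -0.0655,  492.5029],
       [  -0.9999,    0.0081,   -0.0082,  -27.2497],
       [  -0.0077,    0.0656,    0.9978, 1230.4461],
       [   0.    ,    0.    ,    0.    ,    1.    ]])}
{'time_s': 0.1, 'qpos': array([-1.191 ,  0.4237,  1.6306, -0.    ,  1.0886, -0.019 ]), 'dq': array([ 0.001 , -0.0005, -0.0021,  0.0003,  0.001 ,  0.0021]), 'tau': array([  0.0007, -54.5616, -27.4325,   0.0645,   0.0188,  -0.    ]), 'tool_pos': array([ 242.56  , -575.5859,  302.0216]), 'orientation': array([ 0.9802,  0.1981, -0.0001, -0.0007]), 'force': array([0.1559, 0.2162, 0.1825]), 'wrist_torque': array([ 0.019 , -0.0229,  0.0435]), 'width': 87.9386441654887}
```

View pics/side0.png

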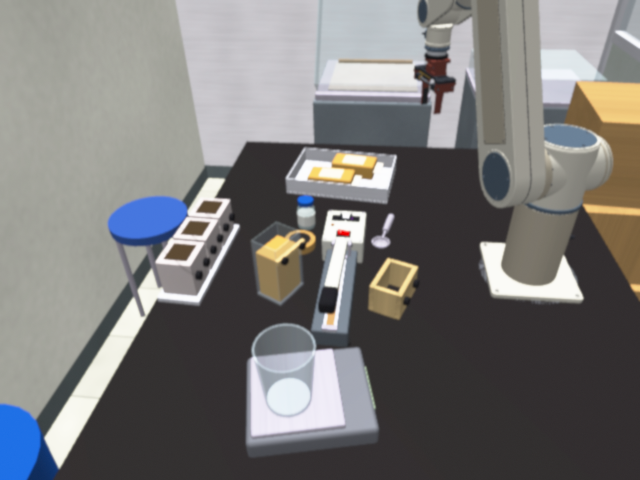

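View pics/top0.png

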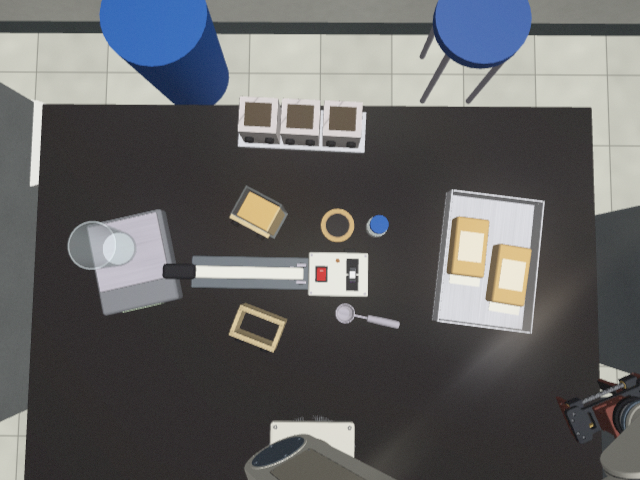

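The top view shows the sealer housing centred near (338,274), with the jaws running left along world +y. The rocker is at (321,274) and the wheel at (352,274). I'll zoom in to get the pose and patch colour.

```bash
python3 - <<'E'
import cv2, numpy as np
t=cv2.imread("pics/top0.png")[235:315,290:390]; s=cv2.imread("pics/side0.png")[200:275,300:400]
cv2.imwrite("pics/z0.png",np.vstack([cv2.resize(t,(480,384)*1,interpolation=cv2.INTER_CUBIC),]) )
cv2.imwrite("pics/z0t.png",cv2.resize(t,None,fx=7,fy=7,interpolation=cv2.INTER_NEAREST))
cv2.imwrite("pics/z0s.png",cv2.resize(s,None,fx=7,fy=7,interpolation=cv2.INTER_NEAREST))
E
```

```text
(no output)
```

View pics/z0t.png

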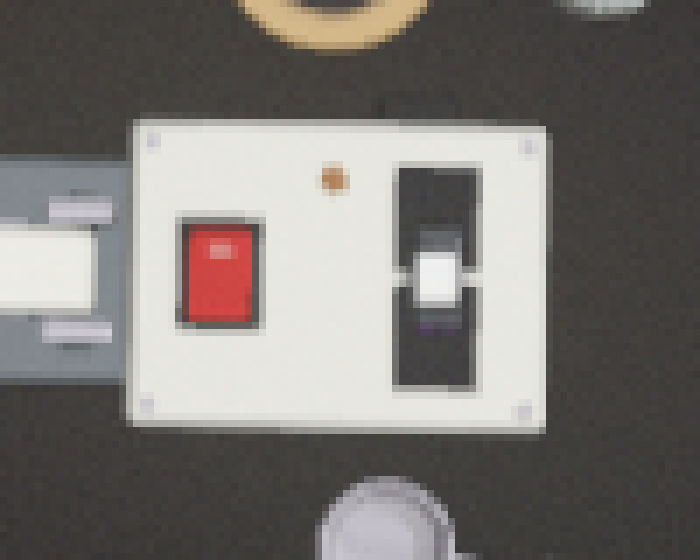

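View pics/z0s.png

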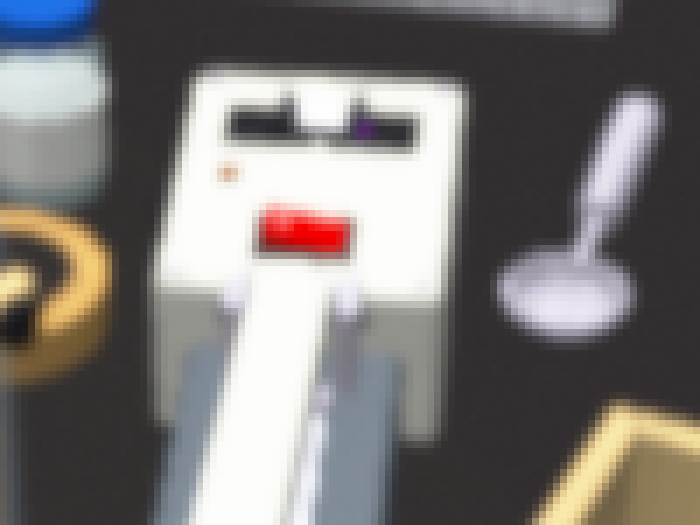

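```bash
cat > h.py <<'E'
import numpy as np, cv2
from scipy.optimize import least_squares
from scipy.spatial.transform import Rotation as R
P={}
def params():
    from station import viewer
    return {n:viewer.camera_params(n) for n in("side","top")}
def proj(p,X):
    M=np.linalg.inv(p["pose"]); c=np.atleast_2d(X)@M[:3,:3].T+M[:3,3]
    return np.c_[p["cx"]+p["fx"]*c[:,0]/-c[:,2], p["cy"]+p["fy"]*(-c[:,1])/-c[:,2]]
E
python3 - <<'E'
from h import *
P=params()
L={"top":[(( 55,75,78),(133,121)),((55,-75,78),(550,128)),((-55,-75,78),(546,432)),((-55,75,78),(127,426)),((12+0,42,87.5),(219,250))],
"side":[((55,-75,78),(195,72)),((-55,-75,78),(467,85)),((55,75,78),(157,289)),((-55,75,78),(440,300))]}
off={"top":(290,235),"side":(300,200)}
def res(v,names):
    o=[]
    for n in names:
        X=np.array([a for a,b in L[n]],float);uv=np.array([b for a,b in L[n]])/7-.5+off[n]
        W=np.c_[R.from_euler('z',v[2]).apply(X)]+[v[0],v[1],0]
        o.append((proj(P[n],W)-uv).ravel())
    return np.concatenate(o)
for names in (["top"],["side"],["top","side"]):
    r=least_squares(res,[480,-80,0],args=(names,),x_scale=[100,100,1]); print(names,r.x.round(3),r.fun.round(1))
E
```

```text
['top'] [ 4.90649e+02 -6.18990e+01 -5.00000e-03] [-0.5 -0.   0.1 -0.3  0.4  0.7 -0.3  0.7  0.2 -1.1]
['side'] [ 4.89133e+02 -5.80090e+01 -3.00000e-03] [ 0.3  0.1 -0.5  0.1 -0.5 -0.4  0.6  0.3]
['top', 'side'] [ 4.90118e+02 -6.12410e+01 -4.00000e-03] [-0.7  0.2 -0.2 -0.1  0.1  0.9 -0.5  0.9 -0.  -0.9  0.2 -0.5 -0.8 -0.6
 -0.7 -1.2  0.3 -0.4]
```

```bash
cat >> h.py <<'E'
S=np.array([490.1,-61.2]); Q=[2**-.5,2**-.5,0,0]
def pix2w(p,uv,z):
    d=p["pose"][:3,:3]@[(uv[0]-p["cx"])/p["fx"],-(uv[1]-p["cy"])/p["fy"],-1]; o=p["pose"][:3,3]
    return o+d*(z-o[2])/d[2]
E
python3 - <<'E'
from h import *
from station import env
P=params()
print("jar",pix2w(P["top"],(378,225),95).round(), "tape",pix2w(P["top"],(337,225),25).round(),"clear",pix2w(P["top"],(262,205),171).round())
for q in (Q,[2**-.5,-2**-.5,0,0]):
  for p in ([510,-96,280],[510,-96,167],[550,-96,167]): 
    j=env.ik(p,q); print(q, None if j is None else np.round(j,2))
print(env.tips_ahead)
E
```

```text
jar [ 613. -160.   95.] tape [619. -60.  25.] clear [649. 117. 171.]
[0.7071067811865476, 0.7071067811865476, 0, 0] [-0.21  0.3   1.88 -0.    0.96 -0.21]
[0.7071067811865476, 0.7071067811865476, 0, 0] [-0.21  0.48  1.95 -0.    0.72 -0.21]
[0.7071067811865476, 0.7071067811865476, 0, 0] [-0.19  0.52  1.86 -0.    0.76 -0.19]
[0.7071067811865476, -0.7071067811865476, 0, 0] None
[0.7071067811865476, -0.7071067811865476, 0, 0] None
[0.7071067811865476, -0.7071067811865476, 0, 0] None
80.0
```

```bash
cat >> h.py <<'E'
def pic(name):
    from station import viewer
    t=viewer.camera("top")[235:315,290:390]; s=viewer.camera("side")[200:275,300:400]
    cv2.imwrite(f"pics/{name}.png",np.vstack([cv2.resize(t,None,fx=4,fy=4,interpolation=cv2.INTER_CUBIC),cv2.resize(s,None,fx=4,fy=4,interpolation=cv2.INTER_CUBIC)][:2]))
def st(l=""):
    from station import env
    s=env.read_state(); print(l,round(s["time_s"],2),s["tool_pos"].round(1),"F",s["force"].round(1),round(s["width"],1))
    return s
E
python3 - <<'E'
from h import *
from station import env
y=S[1]-35; x0=S[0]-28+44
env.reach([x0,y,280],Q); st("above")
env.move_l([x0,y,180],rate=120); st()
env.move_l([x0,y,167],rate=30,f_stop=5); s=st("down")
pic("p1")
r=env.move_l([x0+16,y,167],rate=15,f_stop=3); st(f"contact {r}")
pic("p2")
E
```

```text
above 2.08 [506.2 -96.9 280.1] F [ 0.1 -0.1 -1.2] 87.9
 3.06 [506.5 -96.4 180.5] F [ 0.2  0.3 -0.2] 87.8
down 3.64 [506.  -96.2 166.9] F [-0.2 -0.3 -0.3] 88.0
contact True 4.47 [516.3 -96.1 166.6] F [-0.1 -0.3  0.2] 87.8
```

View pics/p2.png

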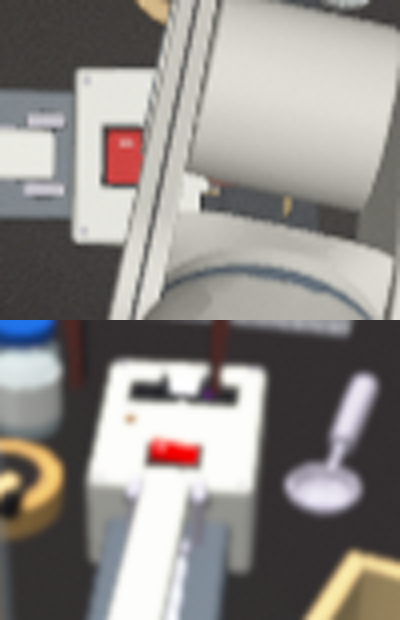

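The side view shows the finger (217,370) standing against the near rib, with white still up. Contact came at sealer x ≈ -17.8, which agrees with the fit. First flick next.

```bash
python3 - <<'E'
from h import *
from station import env
y=S[1]-35; xc=516.3
r=env.move_l([xc+20.5,y,167],rate=30,f_stop=20); st(f"pushed {r}")
pic("p3")
env.move_l([xc+20.5,y,182],rate=60,f_stop=15); st("up")
env.move_l([xc-10,y,182],rate=100); st("back")
pic("p4")
E
python3 -c "
import cv2,numpy as np
cv2.imwrite('pics/p34.png',np.hstack([cv2.imread('pics/p3.png')[320:],cv2.imread('pics/p4.png')[320:]]))"
```

```text
pushed False 5.41 [536.8 -96.2 167. ] F [ 0.   0.7 -0.5] 87.9
up 5.91 [537.1 -96.3 182.7] F [-0.6  0.3  0. ] 88.2
back 6.37 [506.4 -96.3 182.1] F [ 0.2 -0.1 -0.1] 87.8
```

View pics/p34.png

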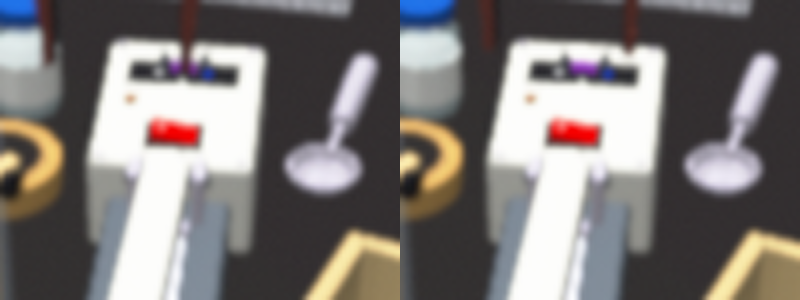

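One click exactly: violet now faces up (583,68), with blue on the near side (607,73). I'll do the next stroke in the same way and check that the sealer hasn't moved.

```bash
cat >> h.py <<'E'
def flick(name):
    from station import env
    y=S[1]-35; xc=516.3
    if env.move_l([xc-8,y,167],rate=50,f_stop=6): st("BLOCKED down"); return
    r=env.move_l([xc+8,y,167],rate=15,f_stop=3); s=st(f"contact {r}")
    if not r: return
    xs=s["tool_pos"][0]
    r=env.move_l([xc+20.5,y,167],rate=30,f_stop=20); st(f"pushed {r}")
    env.move_l([xc+20.5,y,182],rate=60,f_stop=15)
    env.move_l([xc-10,y,182],rate=100); st("back"); pic(name)
E
python3 - <<'E'
from h import *
flick("p5")
E
```

```text
contact True 7.57 [516.4 -96.1 166.7] F [-0.2  0.5  0.1] 88.1
pushed False 8.41 [536.8 -96.2 166.9] F [-0.4  0.4 -0.5] 87.9
back 9.27 [506.4 -96.3 182.1] F [-0.4  0.1  0.3] 87.9
```

View pics/p5.png

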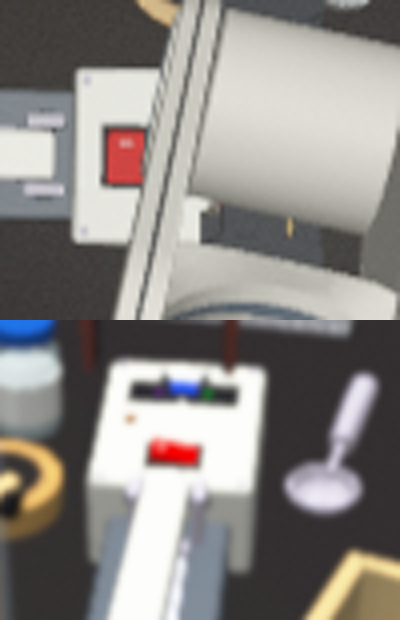

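Blue is up (184,387) and green is next on the near side. Contact is unchanged at 516.4, so the sealer hasn't slid.

```bash
python3 - <<'E'
from h import *
flick("p6")
E
```

```text
contact True 10.47 [516.6 -96.1 166.7] F [-0.2  0.4 -1.6] 87.8
pushed False 11.31 [536.8 -96.2 166.9] F [ 0.1 -0.3 -1. ] 88.0
back 12.17 [506.4 -96.3 182.1] F [ 0.3  0.7 -0.8] 87.8
```

View pics/p6.png

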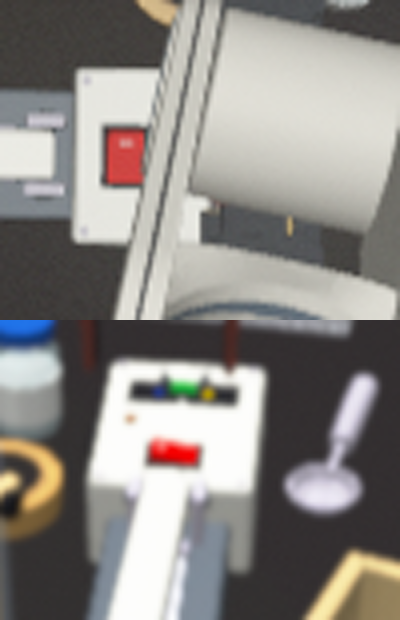

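Green is up (184,387) with yellow next (208,393), so one more flick.

```bash
python3 - <<'E'
from h import *
flick("p7")
E
```

```text
contact True 13.38 [516.7 -96.1 166.7] F [ 0.2  0.3 -0.3] 87.6
pushed False 14.21 [536.8 -96.2 166.9] F [-0.4 -0.1  0.5] 87.6
back 15.07 [506.4 -96.3 182.1] F [0.1 0.2 0. ] 87.7
```

View pics/p7.png

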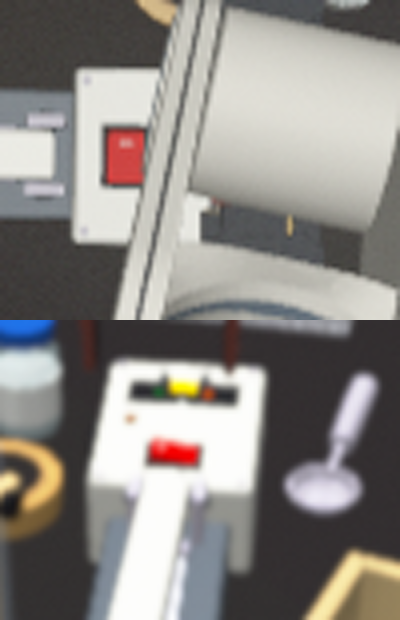

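Yellow is up (184,387), with orange on the near side and green on the far side. Next is the rocker, pressed with the same single fingertip on its far half.

```bash
python3 - <<'E'
from h import *
from station import env
y=S[1]+42; x=S[0]+21.5+44
s=env.read_state()["tool_pos"]
env.move_l([s[0],s[1],215],rate=120)
env.move_l([x,y,215],rate=120)
env.move_l([x,y,174],rate=80,f_stop=6); st("over")
r=env.move_l([x,y,163.3],rate=15,f_stop=10); st(f"pressed {r}")
pic("p8")
env.move_l([x,y,215],rate=80); st("up")
pic("p9")
E
python3 -c "
import cv2,numpy as np
cv2.imwrite('pics/p89.png',np.hstack([cv2.imread('pics/p8.png')[320:],cv2.imread('pics/p9.png')[320:]]))"
```

```text
over 17.16 [555.6 -19.3 173.7] F [-0.2  0.4 -0.5] 87.9
pressed False 18.02 [555.3 -19.2 163.1] F [ 0.3 -0.1  0.5] 87.5
up 18.93 [555.4 -19.2 214.9] F [ 0.5 -0.2  0.3] 87.6
```

View pics/p89.png

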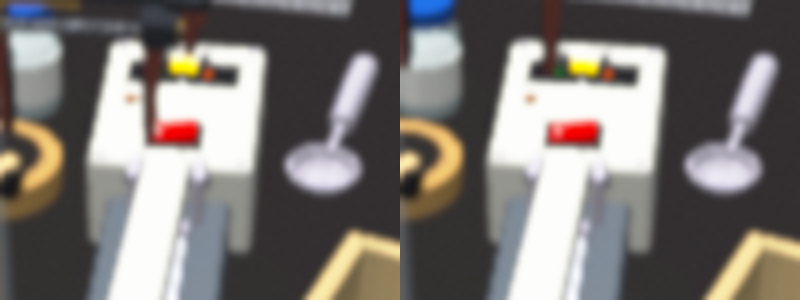

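The near half now stands higher than before and the dash end is lower, so the rocker appears to have flipped. I'll back off and compare both views with the start.

```bash
python3 - <<'E'
from h import *
from station import env,viewer
s=env.read_state()["tool_pos"]
env.move_l([s[0],s[1],300],rate=150)
env.move_joints([-1.191,0.423,1.63,0,1.089,-0.019]); env.hold(0.3); st()
for n in("top","side"): cv2.imwrite(f"pics/{n}9.png",viewer.camera(n))
c=lambda n,k:cv2.resize((lambda i:i[235:315,290:390] if n=="top" else i[200:275,300:400])(cv2.imread(f"pics/{n}{k}.png")),(400,300),interpolation=cv2.INTER_CUBIC)
cv2.imwrite("pics/cmp.png",np.vstack([np.hstack([c(n,0),c(n,9)]) for n in("top","side")]))
# shift by phase correlation / difference outside the arm
for n in("top","side"):
    a,b=[cv2.imread(f"pics/{n}{k}.png") for k in(0,9)]
    d=cv2.absdiff(a,b).max(2); m=cv2.morphologyEx((d>35).astype(np.uint8),cv2.MORPH_CLOSE,np.ones((3,3)))
    k,_,stt,_=cv2.connectedComponentsWithStats(m); print(n,[list(r) for r in stt[1:] if r[4]>=3])
    g=[cv2.cvtColor(i,cv2.COLOR_BGR2GRAY).astype(np.float32) for i in(a,b)]
    sl=(slice(235,315),slice(180,345)) if n=="top" else (slice(205,345),slice(310,375))
    print(cv2.phaseCorrelate(g[0][sl].copy(),g[1][sl].copy()))
E
```

```text
22.32 [ 243.1 -575.6  302.7] F [ 0.8  0.2 -0.1] 87.6
top [[np.int32(318), np.int32(267), np.int32(8), np.int32(5), np.int32(20)], [np.int32(349), np.int32(271), np.int32(7), np.int32(8), np.int32(55)], [np.int32(317), np.int32(280), np.int32(7), np.int32(1), np.int32(7)], [np.int32(625), np.int32(385), np.int32(2), np.int32(4), np.int32(4)], [np.int32(600), np.int32(387), np.int32(3), np.int32(3), np.int32(4)]]
((0.027073185325519944, -0.04643543308172582), 0.992206777996487)
side [[np.int32(339), np.int32(214), np.int32(15), np.int32(6), np.int32(54)], [np.int32(337), np.int32(229), np.int32(13), np.int32(7), np.int32(50)]]
((-0.05842657327270473, -0.026467502242013552), 0.9860064478384124)
```

View pics/cmp.png

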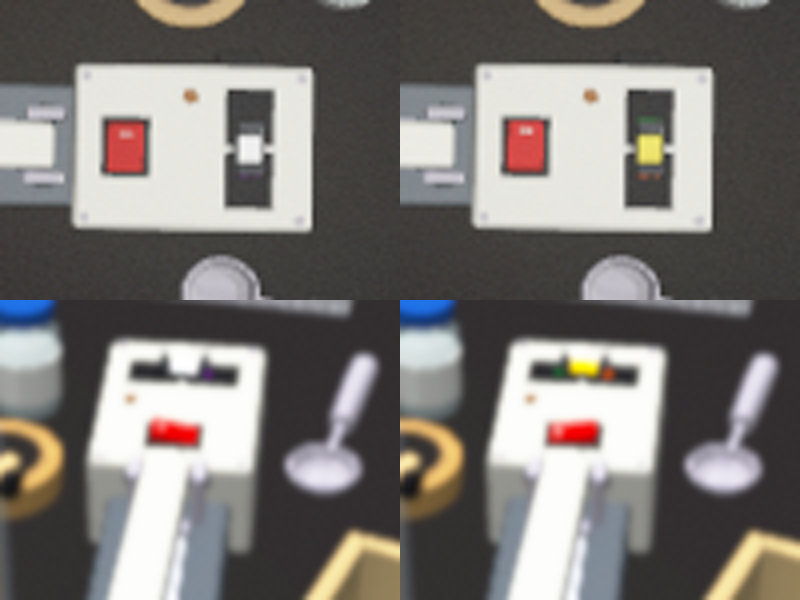

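Yellow is centred between the white marks (649,149). The rocker tilt has reversed, with the dash end down. The only changes from the start pictures are at the wheel, the rocker and the robot itself. The hand is clear, so I'm handing in.

```bash
python3 - <<'E'
from station import workorder
print(workorder.sign_off())
E
```

```text
the job is handed in; nothing more can be done
None
```

The sealer is set and the job is handed in at about 22 s on the robot clock. I flicked the heat wheel four clicks with one fingertip (white, violet, blue, green, yellow), then pressed the far half of the rocker once.

- **Wheel:** in the final pictures the yellow patch faces up between the white marks, with green on the far side and orange on the near side.
- **Rocker:** its tilt has reversed in both views, with the dash end down. I judged this from the pictures only; the joint angle can't be read.
- **Sealer:** it shifted less than 0.1 pixel between the first and last pictures, which is about 0.2 mm. The wheel contact point crept 0.4 mm over the four strokes, which is negligible.
- **Everything else:** the only other differences between the first and last pictures were a few pixels on the robot itself. The sealing arm is still up, and the hand was back at its start pose, touching nothing.

No check failed or disagreed. The two camera fits of the sealer's position differed by 4 mm along y, which was small enough not to matter.

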